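# Sweep the nuts off the mounting board

### The job

Clear the mounting board: with the fingers sweep the three hex nuts along it and over the edge so that they drop into the catch tray standing against its side. Only push them, do not pick them up, carry them or flick them; leave the two round transducers on the board, and everything else, standing where they are.

Things in the scene. Friction and masses are not known exactly. Their poses are not given: they have to be found in the camera images.
- board: raised dark metal mounting board, fixed; 300 mm along its x (away from the robot at yaw 0), 280 mm along its y, flat top 40 mm above the bench. Origin at bench level under its centre; z up. Small dots on its top are flat. Part of it is a round aluminium post standing 46 mm tall (38 mm wide at the foot) on the board's far strip, at x = +128 mm, y = 0. The tray stands against one of its two y edges (y = +140 or -140 mm) and a power box against the other.
- tray: open grey plastic catch tray, fixed, butted against a y edge of the board (left or right one, it varies): 340 mm along its x, 130 mm along its y, walls 3 mm thick and 36 mm high (so its rim is 4 mm below the board's top), floor 3 mm thick. Origin at bench level under its centre, axes parallel to the board's; its centre is 206 mm from the board's centre along the board's y.
- powerbox: closed grey power box with brass sockets on top, fixed, standing on the other side of the board: 260 by 120 mm, top 54 mm above the bench. Origin at bench level under its centre.
- nut_a: one of three identical steel hex nuts lying flat: 30 mm across flats, 35 mm across corners, 16 mm high, hole 20 mm, about 60 g. Origin at its centre, 8 mm above what it lies on; z is its bore axis. Starts on the board, its centre at least 80 mm from either y edge; the nuts and transducer_a lie at least 43 mm apart along the board's x, so each nut has a free straight lane along the board's y to the tray.
- nut_b: one of three identical steel hex nuts lying flat: 30 mm across flats, 35 mm across corners, 16 mm high, hole 20 mm, about 60 g. Origin at its centre, 8 mm above what it lies on; z is its bore axis. Starts on the board, its centre at least 80 mm from either y edge; the nuts and transducer_a lie at least 43 mm apart along the board's x, so each nut has a free straight lane along the board's y to the tray.
- nut_c: one of three identical steel hex nuts lying flat: 30 mm across flats, 35 mm across corners, 16 mm high, hole 20 mm, about 60 g. Origin at its centre, 8 mm above what it lies on; z is its bore axis. Starts on the board, its centre at least 80 mm from either y edge; the nuts and transducer_a lie at least 43 mm apart along the board's x, so each nut has a free straight lane along the board's y to the tray.
- transducer_a: round steel transducer puck standing among the nuts on the board, loose: 30 mm diameter, 20 mm high, pale face on top. Origin at the centre of its underside. Must stay where it is.
- transducer_b: the other transducer puck, same shape (30 mm diameter, 20 mm high), loose, on the far strip of the board beside the post. Origin at the centre of its underside. Must stay where it is.
- jar: closed jar on the bench at the right, loose, 60 mm diameter, 75 mm high. Origin at the centre of its underside. Not part of the job.
- mug: white mug on the bench at the left, loose, 76 mm diameter, 90 mm high. Origin at the centre of its underside. Not part of the job.

How it is judged:
At the end, for the whole second after the job is handed in: All three hex nuts lie at rest (under 0.03 m/s) inside the tray's walls, centres less than 40 mm above the bench; transducers within 15 mm and the jar and mug within 20 mm of where they began (x of nut_a in the frame of tray between -0.165 and 0.165 m and y of nut_a in the frame of tray between -0.06 and 0.06 m and z of each of nut_a, nut_b, nut_c in the frame of tray below 0.04 m and linear speed of each of nut_a, nut_b, nut_c below 0.03 m/s and x of nut_b in the frame of tray between -0.165 and 0.165 m and y of nut_b in the frame of tray between -0.06 and 0.06 m and x of nut_c in the frame of tray between -0.165 and 0.165 m and y of nut_c in the frame of tray between -0.06 and 0.06 m and distance of each of transducer_a, transducer_b from where it was at the start of the episode below 0.015 m and distance of each of jar, mug from where it was at the start of the episode below 0.02 m); the robot touches nothing.
It fails at once if a nut is lifted more than 17 mm off the board (height (world z) of any of nut_a, nut_b, nut_c above 0.065 m).
It fails at once if a nut is carried or thrown out over the middle of the tray at board height instead of tipping over the edge into it ((y of nut_a in the frame of tray between -0.025 and 0.025 m and height (world z) of nut_a above 0.044 m) or (y of nut_b in the frame of tray between -0.025 and 0.025 m and height (world z) of nut_b above 0.044 m) or (y of nut_c in the frame of tray between -0.025 and 0.025 m and height (world z) of nut_c above 0.044 m)).
It fails at once if a bystander is disturbed: a transducer moved over 15 mm, or the jar or mug over 20 mm (distance of any of transducer_a, transducer_b from where it was at the start of the episode above 0.015 m or distance of any of jar, mug from where it was at the start of the episode above 0.02 m).
It also fails if it takes over 53 s, if anything falls off the work surface, if the arm or the gripper's body presses on something with over 40 N, if the wrist force passes 120 N, or if a joint passes its speed limit or range.

### The arm

A 6-joint arm with a two-finger parallel gripper is mounted at the origin on the work surface. World frame = base frame: x ahead of the robot, y to its left, z up, the work surface at z = 0. Lengths are in m, angles in rad, forces in N, time in s.
With the tool pointing down it reaches from about 0.3 to 0.95 m from the base axis. Payload 3.1 kg.
Tool frame: the origin (TCP) lies on the centre line of the jaws, within the pads' length; the fingertips stand 11 mm ahead of it and the grasp point (between the pads) lies 8 mm behind it; z points along the fingers, x is the direction in which the jaws open and shut, and the axes are right-handed (so a half turn about z gives the same grasp; the last joint's range is limited). The gripper opens to 85 mm and grips with 20 to 120 N. Pads are 22 mm wide; open, the fingers measure 114 mm over their backs; the gripper's body (76 mm by 85 mm) begins 54 mm behind the grasp point. The pads swing forward as they close: fully open they stand 13 mm farther back than shut.
Start: joints at [1.137, 0.308, 1.634, -0, 1.2, -0.07], TCP at [0.222, 0.584, 0.22] pointing down, gripper open.
Joint ranges: [-3.06, 3.06], [-0.79, 1.96], [0.05, 2.63], [-1.19, 4.34], [0.05, 2.64], [-2.94, 2.94]. Speed limits (rad/s): [2.79, 2.79, 3.14, 3.14, 3.14, 3.14].

### API

Orientations are given as a rotation vector (axis times angle).
In Python, from workcell import r, effector, kinematics, readout, imaging gives the robot as it stands. The module is installed in compiled form; this text tells all that it offers. Calls block until the motion is done:
- r.move_ptp(position, orientation): joint-space move of the TCP to a pose.
- r.line_to(position, rotation=None, velocity=0.15, guard=None): straight line of the TCP; rotation=None keeps the orientation; velocity is the mean speed in m/s. With guard (N) it stops when the force on the tool has changed by that much, and returns True; else False.
- r.goto_joints(angles): joint-space move.
- effector.grip(opening, newtons=None): finger opening in m; newtons is the grip in N (None keeps the last); returns when the fingers have stopped.
- r.dwell(seconds).
- kinematics.solve_ik(position, orientation): joint angles nearest the present ones, or None.
- readout.get_obs(): the state.
- imaging.read_camera(name): name is "scene" or "top"; returns the picture (384x512x3 uint8, red, green, blue); there is no depth.
- imaging.calibration(name): a dict with "intrinsics" (3x3 intrinsics, pixels), "world_to_cam" (4x4, takes a point from world to camera coordinates). Camera axes: x right, y down, z forward; pixel columns grow to the right and rows downward; lengths in m; the calibration is good to about 2 mm. A picture is of the moment at which its call begins. calibration takes no time and is no camera call.
A pose or a line that the arm cannot do raises r.PlanningError and nothing moves.
- r.job_done(): hands the job in, once; it reports no verdict.
The state is a dict: "time": time; "joint_positions": joint angles; "dq": joint speeds; "effort": joint torques, N m; "eef_pos": TCP position; "ee_rot": TCP orientation; "force": force on the tool from outside, world axes, zero at the start; "wrist_torque": the same for the moment, N m; "opening": finger opening in m.
Only numpy, scipy, OpenCV 4.12 (cv2) and the standard library are available. Lean on these libraries where they do the work, as an engineer would, in place of code of your own. Each camera call takes 0.05 s, during which the arm holds its last target.

## Working session

There is one attempt and no reset: what is moved stays moved. The work goes in short steps, each a Python script; the robot and the scene stay as the last script left them, time stands still between calls to the robot, and variables do not carry over. Pictures are saved under pics/ and viewed, and the job is handed in when it is done.

```bash
mkdir -p pics
python3 - <<'E'
from workcell import r, effector, kinematics, readout, imaging
import cv2,numpy as np
for n in("top","scene"):
    im=imaging.read_camera(n); cv2.imwrite(f"pics/{n}0.png",im[:,:,::-1])
    c=imaging.calibration(n); print(n,np.round(c["intrinsics"],1).tolist(),np.round(c["world_to_cam"],4).tolist())
o=readout.get_obs(); print(o["time"],o["ee_rot"],o["opening"],o["eef_pos"])
E
```

```text
top [[408.5, 0.0, 256.2], [0.0, 408.5, 192.2], [0.0, 0.0, 1.0]] [[0.0114, -0.9998, 0.0145, 0.0012], [-0.9942, -0.0128, -0.107, 0.5179], [0.1072, -0.0132, -0.9942, 1.3873], [0.0, 0.0, 0.0, 1.0]]
scene [[480.7, 0.0, 257.4], [0.0, 480.7, 188.5], [0.0, 0.0, 1.0]] [[-0.2564, 0.9666, 0.0006, 0.1074], [0.8056, 0.2141, -0.5524, -0.3911], [-0.5341, -0.1412, -0.8336, 1.6038], [0.0, 0.0, 0.0, 1.0]]
0.1 [ 2.58580259  1.78228192 -0.00291184] 0.08531492341983371 [0.22207578 0.58337755 0.21894194]
```

View pics/top0.png

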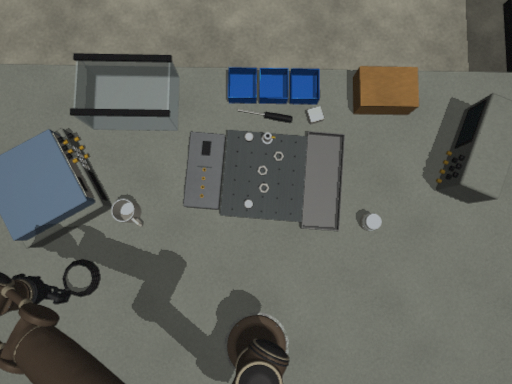

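View pics/scene0.png

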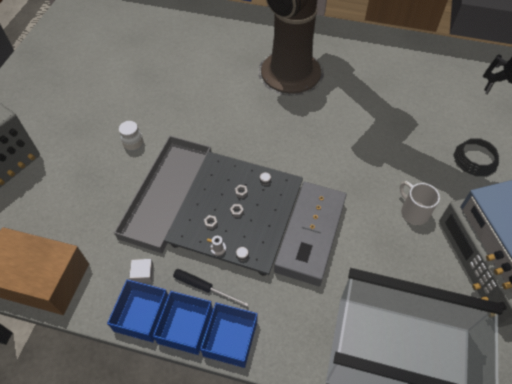

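The top view shows the board at about (263,175), the tray on its right at (322,180), and the power box on its left at (205,170). The nuts are near (279,156), (263,170) and (264,188). The pucks are at (249,204) and (249,137), and the post is at (267,138). I'll zoom in to measure.

Run:
```python
import cv2
a=cv2.imread("pics/top0.png")[120:240,180:350]; cv2.imwrite("pics/topz.png",cv2.resize(a,None,fx=4.7,fy=4.7,interpolation=cv2.INTER_CUBIC))
a=cv2.imread("pics/scene0.png")[135:285,110:350]; cv2.imwrite("pics/scz.png",cv2.resize(a,None,fx=3.3,fy=3.3,interpolation=cv2.INTER_CUBIC))
```

```text
(no output)
```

View pics/topz.png

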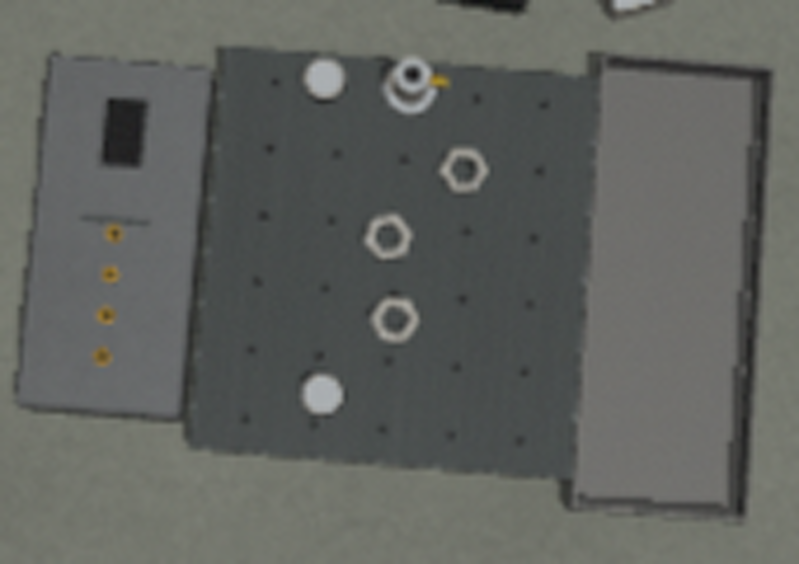

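View pics/scz.png

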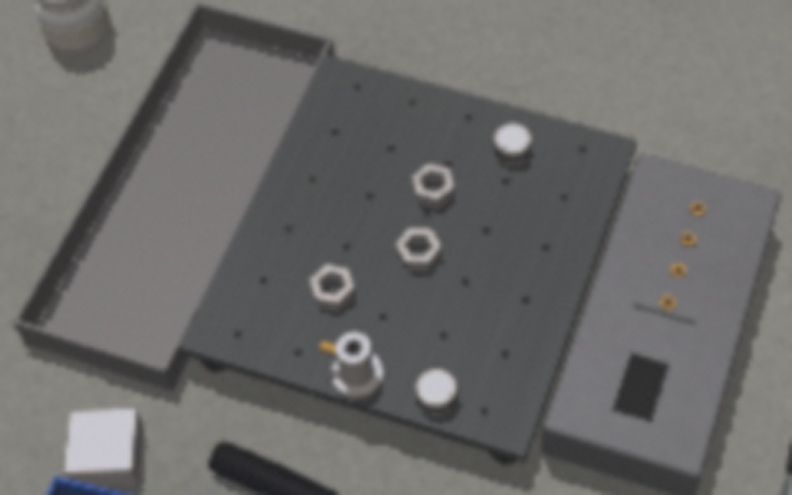

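```bash
cat > h.py <<'E'
import cv2,numpy as np
from workcell import r, effector, kinematics, readout, imaging
def cast(n,u,v,z):
    c=imaging.calibration(n);K=c["intrinsics"];T=np.array(c["world_to_cam"]);R=T[:3,:3];t=T[:3,3]
    d=R.T@np.linalg.solve(K,[u,v,1.]);o=-R.T@t
    return o+d*(z-o[2])/d[2]
E
python3 - <<'E'
from h import *
def up(n,p,z):
    f,ox,oy={"top":(4.7,180,120),"scene":(3.3,110,135)}[n]
    return cast(n,(p[0]+.5)/f-.5+ox,(p[1]+.5)/f-.5+oy,z)[:2]
P={"top":dict(n1=(464,170),n2=(388,237),n3=(395,321),ta=(323,394),tb=(325,78)),
"scene":dict(n1=(332,284),n2=(418,244),n3=(433,182),ta=(513,138),tb=(436,386))}
Z=dict(n1=.056,n2=.056,n3=.056,ta=.06,tb=.06)
for n in P:
    for k in Z: print(n,k,np.round(up(n,P[n][k],Z[k]),4))
C={"top":[(218,46),(598,73),(570,478),(187,447)],"scene":[(520,458),(187,347),(333,57),(636,142)]}
for n in C:
    q=np.array([up(n,p,.04) for p in C[n]]); print(n,np.round(q,4).tolist(),"c",q.mean(0).round(4))
    ex=(q[0]+q[1]-q[2]-q[3]);ey=(q[0]+q[3]-q[1]-q[2]);print(np.linalg.norm(ex)/2,np.linalg.norm(ey)/2,np.degrees(np.arctan2(ex[1],ex[0])),np.degrees(np.arctan2(-ey[0],ey[1])))
# auto centroids
for n in("top","scene"):
    im=cv2.imread(f"pics/{n}0.png").astype(int)
    m=(im.min(2)>125).astype(np.uint8)
    N,_,s,c=cv2.connectedComponentsWithStats(m,connectivity=8)
    for i in range(1,N):
        if 8<s[i,4]<150:
            w=cast(n,*c[i],.057)
            if .3<w[0]<.75 and abs(w[1])<.2: print(n,s[i,4],c[i].round(1),w[:2].round(4))
E
```

```text
top n1 [ 0.6415 -0.0666]
top n2 [ 0.5913 -0.0116]
top n3 [ 0.5299 -0.0173]
top ta [0.476 0.034]
top tb [0.7076 0.0357]
scene n1 [ 0.6426 -0.0649]
scene n2 [ 0.591  -0.0109]
scene n3 [ 0.5321 -0.0155]
scene ta [0.4765 0.0366]
scene tb [0.7074 0.037 ]
top [[0.7356, 0.1155], [0.7194, -0.1669], [0.4187, -0.146], [0.4378, 0.1323]] c [ 0.5779 -0.0163]
0.299800136830248 0.28091134035992826 -3.6032830149696773 -3.6087798568920264
scene [[0.7383, 0.1092], [0.7153, -0.1588], [0.4202, -0.1374], [0.4405, 0.1331]] c [ 0.5786 -0.0135]
0.29728102905767356 0.2701277685027221 -4.369911752126748 -4.596025186157546
top 51 [248.7 136.2] [0.7083 0.0359]
top 58 [267.2 137.8] [ 0.7036 -0.0278]
top 27 [278.3 155.6] [ 0.6421 -0.0664]
top 29 [262.2 169.9] [ 0.5916 -0.0117]
top 29 [263.7 187.4] [ 0.5314 -0.0174]
top 55 [248.2 203.5] [0.4759 0.0344]
scene 9 [277.6 131.6] [0.3122 0.0317]
scene 10 [228.7 135.6] [ 0.3629 -0.1   ]
scene 16 [273.1 137.2] [0.3359 0.0242]
scene 17 [250.4 140.8] [ 0.3652 -0.0351]
scene 16 [237.6 147.6] [ 0.3983 -0.0631]
scene 9 [245.4 152.1] [ 0.4081 -0.0376]
scene 23 [247.  158.1] [ 0.4272 -0.0277]
scene 26 [271.7 164.5] [0.4309 0.0437]
scene 77 [265.  176.3] [0.4738 0.0356]
scene 59 [240.6 189.4] [ 0.5315 -0.0164]
scene 69 [236.2 208.6] [ 0.5916 -0.011 ]
scene 76 [210.1 220.4] [ 0.6423 -0.0654]
scene 77 [216.1 240.2] [ 0.6924 -0.0334]
scene 19 [223.9 245.9] [ 0.7023 -0.0102]
scene 107 [241.6 251.8] [0.7066 0.0364]
scene 16 [212.8 251.2] [ 0.723  -0.0322]
```

```bash
cat >> h.py <<'E'
YAW=np.radians(-3.75);C=np.array([.5782,-.0155])
UX=np.array([np.cos(YAW),np.sin(YAW)]);UY=np.array([-UX[1],UX[0]])
ROT=np.pi*np.array([np.cos(YAW/2),np.sin(YAW/2),0])
NUT=dict(n1=(.6421,-.0659),n2=(.5915,-.0114),n3=(.5315,-.0169))
def tob(w): d=np.array(w)[:2]-C; return np.array([d@UX,d@UY])
def tow(x,y,z): return np.append(C+x*UX+y*UY,z)
E
python3 - <<'E'
from h import *
for k in NUT: print(k,tob(NUT[k]).round(4))
b=tob(NUT["n1"])
effector.grip(.013,20)
r.move_ptp(tow(b[0],b[1]+.042,.18),ROT)
r.line_to(tow(b[0],b[1]+.042,.075),velocity=.15)
hit=r.line_to(tow(b[0],b[1]+.042,.045),velocity=.02,guard=4)
o=readout.get_obs();print(hit,o["time"],o["eef_pos"],o["force"],o["opening"])
cv2.imwrite("pics/t1.png",cv2.resize(imaging.read_camera("top")[120:240,180:350,::-1],None,fx=4.7,fy=4.7))
cv2.imwrite("pics/s1.png",cv2.resize(imaging.read_camera("scene")[135:285,110:350,::-1],None,fx=3.3,fy=3.3))
E
```

```text
n1 [ 0.0671 -0.0461]
n2 [0.013 0.005]
n3 [-0.0465 -0.0045]
False 5.9083 [ 0.64499827 -0.02402546  0.04518594] [-0.62821194 -0.43299032 -0.1344349 ] 0.013222433145690247
```

View pics/s1.png

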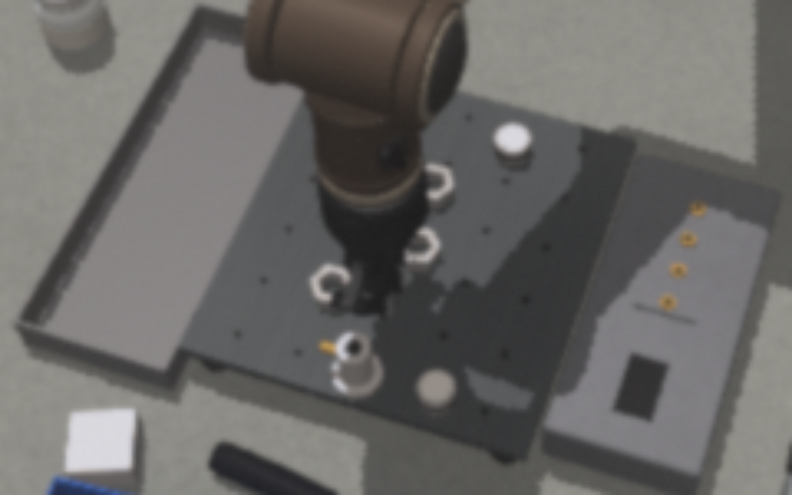

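View pics/t1.png

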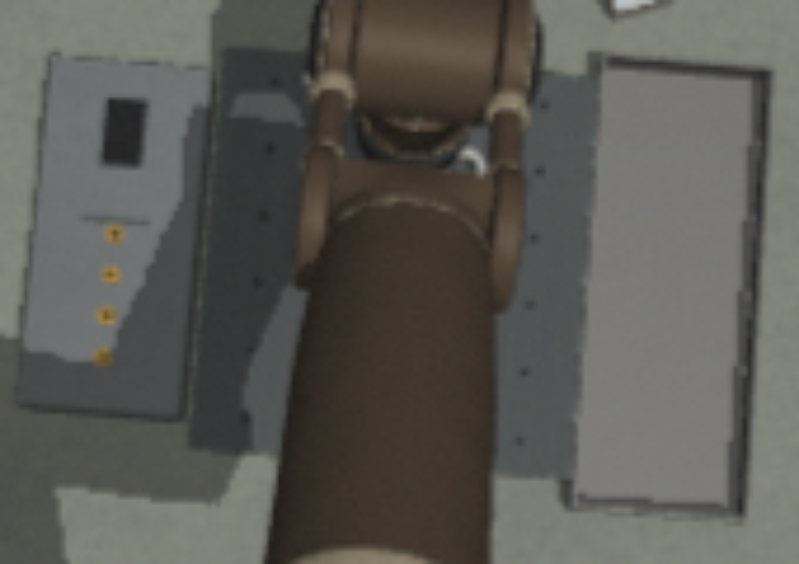

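The scene view shows the fingertips at about (370,308), just behind the far nut. Descending to TCP z = 0.045 gave no contact, so the tips sit higher than 11 mm ahead of the TCP. I'll probe further with the guard on.

Run:
```python
from h import *
b=tob(NUT["n1"])
hit=r.line_to(tow(b[0],b[1]+.042,.033),velocity=.015,guard=3)
o=readout.get_obs();print(hit,o["time"],o["eef_pos"],o["force"],o["opening"])
```

```text
False 6.9583 [ 0.64496573 -0.02401271  0.03310313] [ 0.28829292 -0.32498593 -0.28514432] 0.012660827659355965
```

Run:
```python
from h import *
im=imaging.read_camera("scene")
cv2.imwrite("pics/s2.png",cv2.resize(im[185:245,180:260,::-1],None,fx=9,fy=9,interpolation=cv2.INTER_CUBIC))
o=readout.get_obs();p=o["eef_pos"]
c=imaging.calibration("scene");T=np.array(c["world_to_cam"]);K=np.array(c["intrinsics"])
b=tob(p);print(b)
for z in(.02,.03,.04,.05,.06):
  for dx in(-.02,0,.02):
    q=T@np.append(tow(b[0]+dx,b[1],z),1);u=K@q[:3];u=u[:2]/u[2];print(z,dx,((u-[180,185]+.5)*9-.5).round())
print(o["effort"],o["joint_positions"],o["ee_rot"])
```

```text
[ 0.06724152 -0.00410969]
0.02 -0.02 [443. 369.]
0.02 0 [419. 426.]
0.02 0.02 [394. 485.]
0.03 -0.02 [442. 352.]
0.03 0 [417. 410.]
0.03 0.02 [392. 468.]
0.04 -0.02 [440. 334.]
0.04 0 [415. 393.]
0.04 0.02 [390. 452.]
0.05 -0.02 [438. 317.]
0.05 0 [413. 375.]
0.05 0.02 [388. 435.]
0.06 -0.02 [436. 299.]
0.06 0 [411. 358.]
0.06 0.02 [386. 418.]
[-1.84135488e-04 -4.66999376e+01 -2.23523533e+01 -4.44724662e-05
  3.14512537e-03  1.17535447e-05] [-1.04637230e-01  5.64616070e-01  1.68702052e+00  1.36790697e-05
  8.89577689e-01 -3.92142451e-02] [ 3.13989490e+00 -1.02760834e-01  5.94011378e-04]
```

View pics/s2.png

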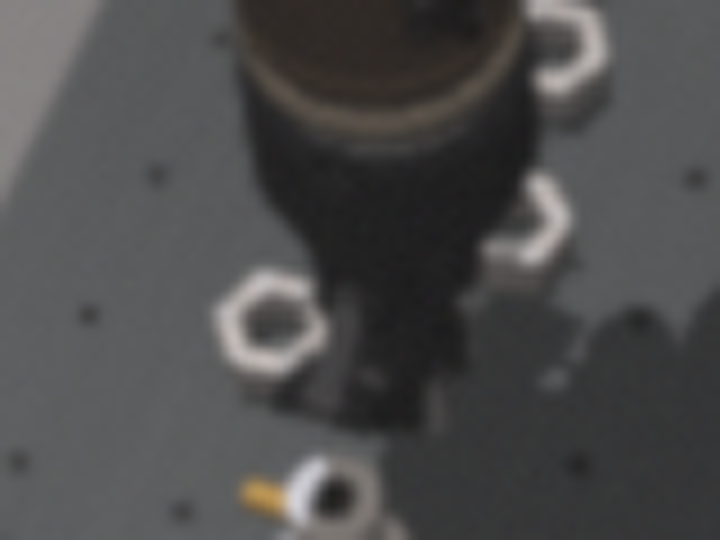

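No contact even at TCP z = 0.033, where the gripper body comes close to the post. I'll back off and find the tip height on an empty patch of board.

Run:
```python
from h import *
b=tob(NUT["n1"])
r.line_to(tow(b[0],b[1]+.042,.10),velocity=.2)
r.line_to(tow(.02,.085,.10),velocity=.25)
r.line_to(tow(.02,.085,.036),velocity=.15,guard=6)
hit=r.line_to(tow(.02,.085,.02),velocity=.015,guard=2.5)
o=readout.get_obs();print(hit,o["time"],o["eef_pos"],o["force"],o["opening"])
im=imaging.read_camera("scene")
cv2.imwrite("pics/s3.png",cv2.resize(im[170:245,200:300,::-1],None,fx=7,fy=7,interpolation=cv2.INTER_CUBIC))
```

```text
True 9.225 [0.60393874 0.06811341 0.02917717] [-0.83229235 -0.5843291   2.67808725] 0.013048952162413481
```

View pics/s3.png

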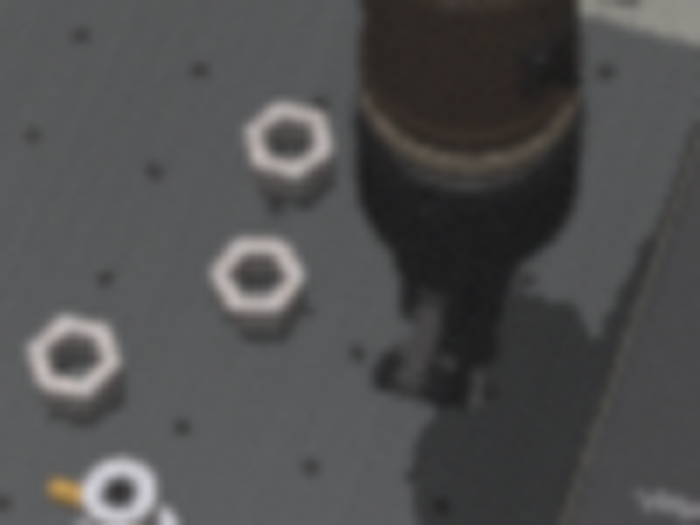

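Run:
```python
from h import *
F=[]
for z in(.0292,.0280,.0270):
    hit=r.line_to(tow(.02,.085,z),velocity=.02,guard=15)
    o=readout.get_obs();print(hit,o["time"],o["eef_pos"][2],o["force"],o["opening"])
r.line_to(tow(.02,.085,.035),velocity=.05)
o=readout.get_obs();print(o["time"],o["eef_pos"][2],o["force"],o["opening"])
```

```text
False 9.525 0.029174451346284016 [0.42510904 0.01409077 2.53072479] 0.013222063035363062
False 9.775 0.029151709299835713 [-2.26083595 -0.25222635  9.19246021] 0.013100615603633653
False 10.025 0.029130608501991017 [-4.76531228 -0.29954921 14.13699786] 0.012696527310859762
10.3333 0.034906668331275315 [-0.15003262 -0.17072865 -0.54621407] 0.012883652918198861
```

The tips touch the board at TCP z = 0.0292, and the force rises as I press further. That puts them about 11 mm behind the reported TCP, not ahead. I'll push with TCP z = 0.034, so the tips run about 5 mm above the board. First nut:

```bash
cat >> h.py <<'E'
def push(k,yend=-.137,z=.034):
    b=tob(NUT[k]); y0=b[1]+.042
    p=tob(readout.get_obs()["eef_pos"])
    r.line_to(tow(p[0],p[1],.085),velocity=.25)
    r.line_to(tow(b[0],y0,.085),velocity=.25)
    r.line_to(tow(b[0],y0,z),velocity=.1,guard=6)
    r.line_to(tow(b[0],-.085,z),velocity=.07)
    o=readout.get_obs();print("mid",o["eef_pos"],o["force"])
    r.line_to(tow(b[0],yend,z),velocity=.04)
    o=readout.get_obs();print("end",o["time"],tob(o["eef_pos"]),o["eef_pos"],o["force"])
def shot(n,name):
    im=imaging.read_camera(n)
    a=im[120:240,180:350] if n=="top" else im[135:285,110:350]
    cv2.imwrite(f"pics/{name}.png",cv2.resize(a[:,:,::-1],None,fx=3.3,fy=3.3,interpolation=cv2.INTER_CUBIC))
E
python3 - <<'E'
from h import *
push("n1"); shot("scene","s4")
E
```

```text
mid [ 0.639332   -0.10447439  0.03374643] [ 0.82208321  0.34797258 -0.32801081]
end 14.65 [ 0.06705182 -0.1367225 ] [ 0.63616618 -0.15631517  0.03396923] [ 0.22296147  0.19227509 -0.517702  ]
```

View pics/s4.png

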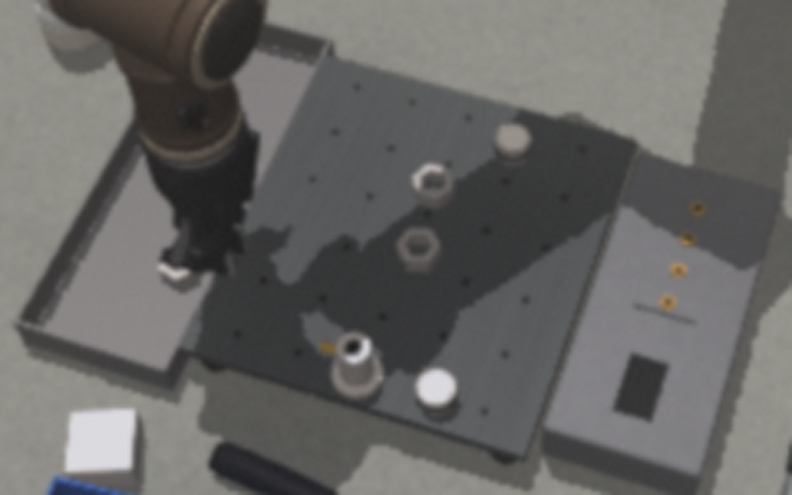

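The scene view shows the first nut at about (175,270), over or in the tray. The gripper hides part of it, so I'll retreat and look again.

Run:
```python
from h import *
b=tob(readout.get_obs()["eef_pos"])
r.line_to(tow(b[0],b[1],.085),velocity=.25)
n=tob(NUT["n2"]); r.line_to(tow(n[0],n[1]+.042,.085),velocity=.25)
shot("scene","s5"); shot("top","t5")
print(readout.get_obs()["time"])
```

```text
16.0667
```

View pics/s5.png

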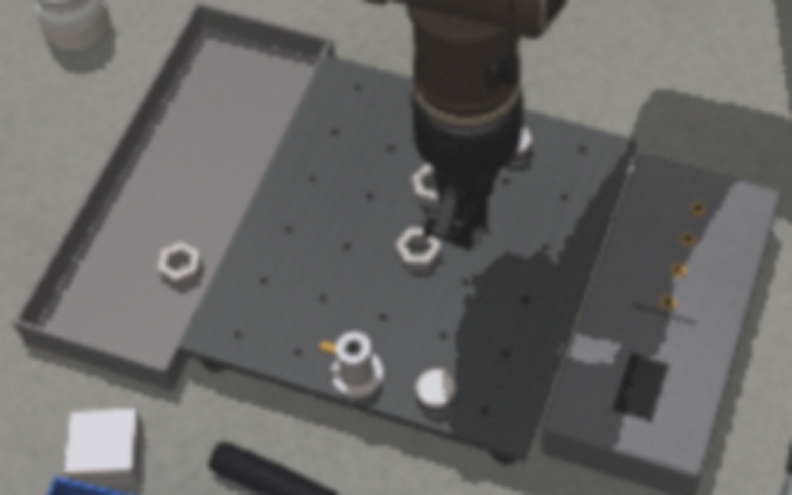

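View pics/t5.png

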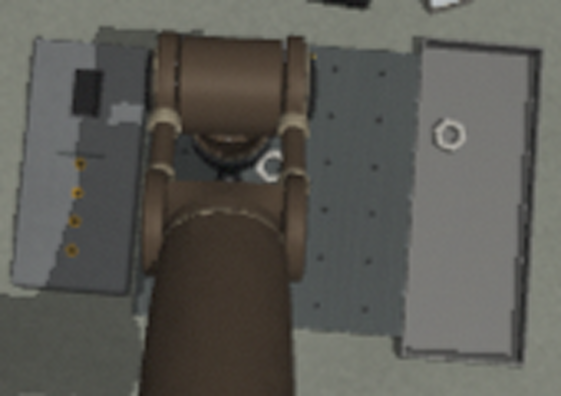

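Nut 1 lies flat in the tray, at (450,134) in the top view and (180,262) in the scene view. The remaining nuts and pucks haven't moved. Next are nuts 2 and 3, with a look after each.

Run:
```python
from h import *
push("n2")
b=tob(readout.get_obs()["eef_pos"])
r.line_to(tow(b[0],b[1],.085),velocity=.25)
n=tob(NUT["n3"]); r.line_to(tow(n[0],n[1]+.042,.085),velocity=.25)
shot("scene","s6")
print(readout.get_obs()["time"])
```

```text
mid [ 0.58551068 -0.10104178  0.03387849] [-0.26986521 -0.19025746 -0.65982169]
end 20.7083 [ 0.01296547 -0.13673541] [ 0.58219478 -0.15279063  0.03397616] [-0.82294769 -0.79334508  0.34499966]
21.9917
```

View pics/s6.png

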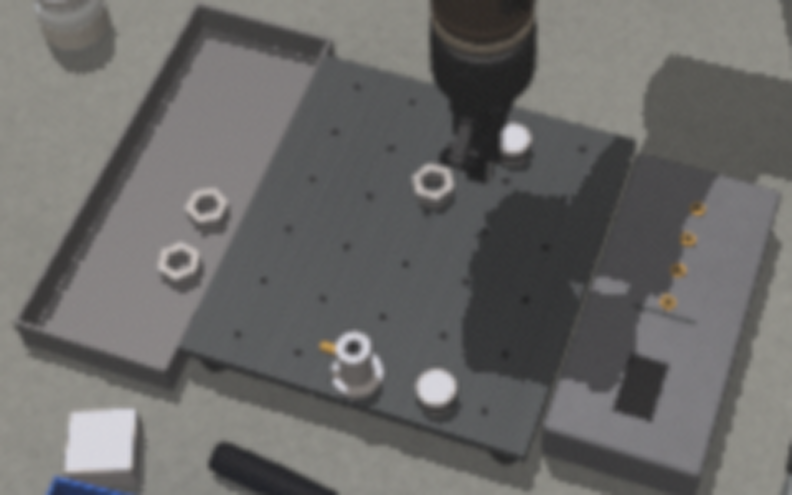

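Nut 2 is in the tray at (207,206). Nut 3 is still at (433,183), puck A at (514,138) and puck B at (436,387). Now nut 3.

Run:
```python
from h import *
push("n3")
b=tob(readout.get_obs()["eef_pos"])
r.line_to(tow(b[0],b[1],.2),velocity=.25)
r.move_ptp(np.array([.30,.45,.25]),ROT)
shot("scene","s7");shot("top","t7")
for n in("top","scene"):
    im=imaging.read_camera(n).astype(int); m=(im.min(2)>125).astype(np.uint8)
    N,_,s,c=cv2.connectedComponentsWithStats(m,connectivity=8)
    for i in range(1,N):
        if 15<s[i,4]<150:
            w=tob(cast(n,*c[i],.06)); v=tob(cast(n,*c[i],.019))
            if abs(w[0])<.15 and -.3<w[1]<.14: print(n,s[i,4],c[i].round(1),"board-z",w.round(4),"tray-floor",v.round(4))
print(readout.get_obs()["time"],tob((.4759,.0344)),tob((.7083,.0359)))
```

```text
mid [ 0.52609882 -0.09708868  0.03384535] [0.68716902 0.26222516 0.20067565]
end 26.5 [-0.04658981 -0.13675249] [ 0.5227659  -0.14891258  0.03394443] [ 0.90186928 -0.36290155  0.16412285]
top 51 [248.7 136.2] board-z [0.1257 0.0598] tray-floor [0.1358 0.0607]
top 58 [267.2 137.8] board-z [ 0.1252 -0.004 ] tray-floor [ 0.1353 -0.0049]
top 36 [316.5 160.1] board-z [ 0.0611 -0.1779] tray-floor [ 0.0693 -0.184 ]
top 34 [315.6 176. ] board-z [ 0.0059 -0.1781] tray-floor [ 0.0125 -0.1843]
top 43 [314.  192.2] board-z [-0.0497 -0.1761] tray-floor [-0.0447 -0.1822]
top 55 [248.2 203.5] board-z [-0.1055  0.0431] tray-floor [-0.1023  0.0436]
scene 77 [265.  176.3] board-z [-0.1055  0.0448] tray-floor [-0.1329  0.0364]
scene 76 [180.9 179.8] board-z [-0.0226 -0.1651] tray-floor [-0.0469 -0.1816]
scene 82 [171.8 195.9] board-z [ 0.0321 -0.1671] tray-floor [ 0.01   -0.1836]
scene 91 [163.2 212.6] board-z [ 0.0859 -0.1669] tray-floor [ 0.0659 -0.1835]
scene 78 [216.  240.3] board-z [ 0.1167 -0.0097] tray-floor [ 0.0979 -0.0203]
scene 19 [223.9 245.9] board-z [0.1249 0.0141] tray-floor [0.1063 0.0045]
scene 107 [241.6 251.8] board-z [0.1261 0.0608] tray-floor [0.1076 0.053 ]
scene 16 [212.8 251.2] board-z [ 0.1469 -0.0064] tray-floor [ 0.1292 -0.0168]
29.8 [-0.10534458  0.04310242] [0.12645973 0.0597989 ]
```

View pics/s7.png

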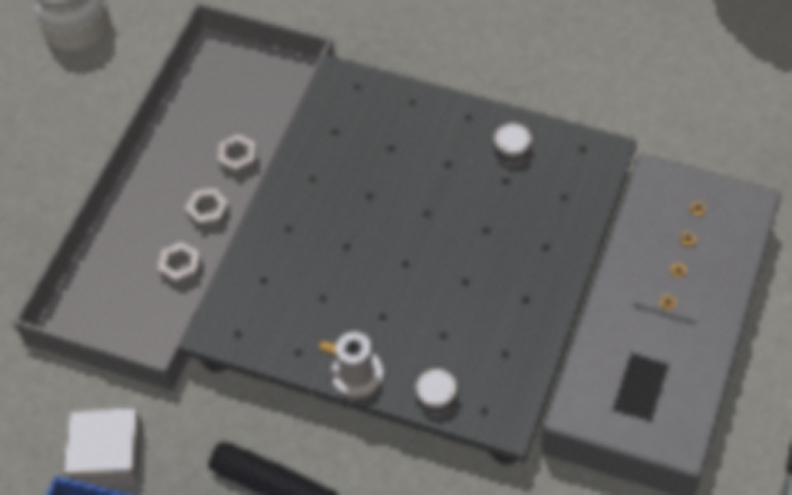

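View pics/t7.png

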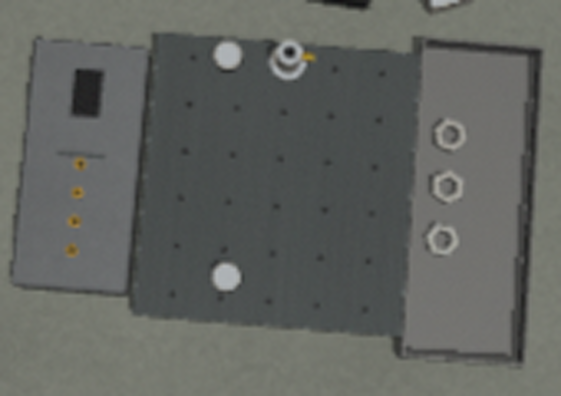

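All three nuts lie flat in the tray, at (450,135), (447,187) and (442,240) in the top view. They are about 183 mm from the board centre, so about 23 mm from the tray's centre line. Both pucks show the same pixels as at the start, and the arm is clear. Handing in.

Run:
```python
from h import *
a=cv2.imread("pics/top0.png")[:,:,::-1].astype(int); b=imaging.read_camera("top").astype(int)
for n,(x,y) in dict(mug=(124,210),jar=(373,221)).items(): print(n,np.abs(a-b)[y-14:y+14,x-14:x+14].mean())
r.dwell(.5); o=readout.get_obs(); print(o["time"],o["force"])
r.job_done()
```

```text
mug 11.85076530612245
jar 2.584608843537415
30.35 [ 0.18977106  0.51714367 -0.97686662]
the job is handed in; nothing more can be done
```

```bash
python3 - <<'E'
from h import *
a=cv2.imread("pics/top0.png")
try: b=imaging.read_camera("top")[:,:,::-1]
except Exception as e: print(e); raise SystemExit
cv2.imwrite("pics/mug.png",cv2.resize(np.hstack([x[180:240,90:160] for x in(a,b)]),None,fx=5,fy=5))
E
ls pics
```

```text
the job is handed in; nothing more can be done
s1.png
s2.png
s3.png
s4.png
s5.png
s6.png
s7.png
scene0.png
scz.png
t1.png
t5.png
t7.png
top0.png
topz.png
```

I pushed the three hex nuts one at a time over the board's right edge into the catch tray and handed the job in at about 30 s of the 53 s. Each nut went straight along its own lane with the nearly closed fingers, and none was picked up.

**Last checks:**
- **Nuts:** the final pictures from both cameras show all three lying flat on the tray floor. They are about 22–24 mm from the tray's centre line, against a limit of 60 mm.
- **Transducers:** both sat at the same pixel positions as at the start, to 0.1 px.
- **Arm:** it was parked clear of everything, with about 1 N reading on the tool.

**What disagreed or stayed unchecked:**
- **Fingertip height:** the fingertips touched the board with the reported TCP at z = 0.029 m. That puts them about 11 mm behind the TCP, not 11 mm ahead as described. I confirmed it by pressing (up to 14 N) and set the pushing height from that.
- **Jar:** the picture patch around it was nearly unchanged (mean difference 2.6 grey levels).
- **Mug:** its patch changed more (11.9 grey levels). I think this is the arm's shadow, because the arm stayed well above the mug's height near it. I could not confirm this, because the camera was closed after hand-in.

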